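# Set a glued siren horn and its bracket out to cure

## Task

Both parts of the siren have just been glued: set them out to cure. Stand the horn upright, mouth up, on its narrow driver cap near the middle of the empty blue pad of the curing board; it is top-heavy, so keep hold of it until it rests on the pad, then let go slowly enough that it does not rock, and see that it stands still. Take its U-shaped bracket off the gluing horse and hang it over the drying rail by its bend, one leg each side of the bar so that it hangs straight, and leave the horns and bracket that are already curing and the glue jar as they are.

Things in the scene. Friction and masses are not known exactly. Their poses are not given: they have to be found in the camera images.
- horn: Freshly glued siren horn, 116 mm long, 0.24 kg, round about its z. Origin: centre of the foot (flat end of the black driver cap, 30 mm dia, z 0-30 mm); z runs to the mouth. Throat 21 mm dia at z 36-60, white flare to 63 mm at z 100, then a metal ring. Top-heavy: centre of mass at z 78 mm, tips if leaned 10 degrees. At the start it lies back in the cradle, mouth up, free to lift straight up.
- horn_ring (a point): Middle of the horn's metal mouth ring, on its axis 108 mm from the foot: the place to grip. The ring is a plain cylinder 64 mm diameter, 16 mm long (z 100 to 116 mm of the horn); its mouth is closed by louvres, so grip it across the outside. Axes as the horn's.
- cradle: Fixed wooden gluing cradle: a base board 130 x 90 x 14 mm carrying a steep V-shaped trough, open on the upper side, in which the horn lies. Origin under the base board; the trough leans 0.60 rad from vertical towards the cradle's -x. The trough's upper end is about 105 mm high.
- free_pad: The empty blue silicone pad on the curing board, fixed: a disc 76 mm diameter, 3 mm thick. Origin at the centre of its underside, 12 mm above the bench; z up. Its top is 15 mm above the bench. The three pads stand in a row 115 mm apart; any of the three may be the empty one.
- board: The fixed curing board, wood, 110 x 350 x 12 mm, its long side along its y, origin at the centre of its underside on the bench. It carries three blue pads.
- horn_b: A finished horn, same shape as horn, standing loose on another pad; origin at the centre of its foot. Leave it standing.
- horn_c: A second finished horn, standing loose on the third pad; origin at the centre of its foot. Leave it standing.
- yoke: Freshly glued U bracket, grey steel strap 24 mm wide, 3.5 mm thick, 0.17 kg, bend up, loose astride the horse. Origin: middle of the bend's underside; x from leg to leg, y along the strap's width, z up. Bend flat for 13 mm each side, then 45 degree slopes to straight legs (68 mm free between the rubber pads inside them, 93 mm over the bolt heads outside) that end 88 mm below the origin.
- yoke_lug (a point): Grip point in the orange mounting lug on top of the bend, 28 mm above the bracket's origin. The lug is 14 mm thick along the bracket's x, 24 mm wide along y, flat-sided, and reaches from 3.5 to 41.5 mm above the origin (top rounded). Axes as the bracket's.
- horse: Fixed wooden gluing horse: a base 80 x 70 x 10 mm and an upright block 22 mm (along x) x 32 mm (along y), top 106 mm above the bench, on which the bracket's bend rests. Origin under the base.
- rail: Fixed drying rail: a horizontal round steel bar 12 mm diameter along the rail's own y, its axis 135 mm above the bench (top at 141 mm), between two posts at y = +-140 mm. Origin on the bench under the middle of the bar. A bracket hanging on it has its origin 141 mm above the bench; the half of the bar at the rail's negative y is free.
- yoke_b: A bracket like yoke that already hangs loose on the rail, 60 to 80 mm from the middle at the rail's positive y; origin under the middle of its bend. Leave it hanging.
- jar: Loose glue jar, clear with white glue, 58 mm diameter, 68 mm high, with a brush handle sticking out to 130 mm. Origin at the centre of its underside. Leave it where it is.
Not all that is in view belongs to the job. Leave any yellow look-alike of the yoke alone.

How it is judged (in metres and radians):
On the way, in this order (a step that is already met when the one before it is completed fails the run):
1. the horn is lowered upright onto the empty pad, foot on (or within 4 mm of) it, while the fingers still hold it (horizontal distance between horn and free_pad below 0.022 m and z of horn in the frame of free_pad below 0.007 m and angle between horn's own z axis and vertical below 0.12 rad and contact force between the fingers and horn above 0.3 N), for 0.2 s.
2. let go, the horn stands upright and still by itself on the pad for a full second (horizontal distance between horn and free_pad below 0.022 m and z of horn in the frame of free_pad between -0.002 and 0.007 m and linear speed of horn below 0.01 m/s and angular speed of horn below 0.08 rad/s and contact force between the fingers and horn below 0.05 N and angle between horn's own z axis and vertical below 0.06 rad), for 1 s.
At the end, for the whole second after the job is handed in: Horn free, still, upright within 3.4 degrees, foot centre within 22 mm of the empty pad's centre. Bracket at rest over the rail's bar, a leg each side: bend's middle within 14 mm of the bar and 120 mm of its middle, tilted under 14 degrees, square to the bar within 23 degrees (all of step 2 and contact force between horn and free_pad above 0.3 N and x of yoke in the frame of rail between -0.014 and 0.014 m and y of yoke in the frame of rail between -0.12 and 0.12 m and z of yoke in the frame of rail between 0.132 and 0.15 m and angle between yoke's own z axis and vertical below 0.25 rad and angle between the x axis of yoke and the x axis of rail, either way round below 0.4 rad and contact force between yoke and rail above 0.3 N and linear speed of yoke below 0.02 m/s and angular speed of yoke below 0.2 rad/s); the robot touches nothing.
It fails at once if let go, the horn rocks or falls over on the pad (leans more than 5 degrees while standing free) (horizontal distance between horn and free_pad below 0.05 m and z of horn in the frame of free_pad below 0.012 m and angle between horn's own z axis and vertical above 0.09 rad and contact force between the fingers and horn below 0.05 N).
It fails at once if a horn that is already curing is shifted (over 15 mm) or tipped (distance of any of horn_b, horn_c from where it was at the start of the episode above 0.015 m or angle between any of horn_b, horn_c's own z axis and vertical above 0.2 rad).
It fails at once if the bracket already on the rail is shifted (over 25 mm) (distance of yoke_b from where it was at the start of the episode above 0.025 m).
It fails at once if the glue jar is shifted (over 25 mm) or tipped (distance of jar from where it was at the start of the episode above 0.025 m or angle between jar's own z axis and vertical above 0.3 rad).
It also fails if it takes over 58 s, if anything falls off the work surface, if the arm or the gripper's body presses on something with over 40 N, if the wrist force passes 120 N, or if a joint passes its speed limit or range.

## Robot

A 6-joint arm with a two-finger parallel gripper is mounted at the origin on the work surface. World frame = base frame: x ahead of the robot, y to its left, z up, the work surface at z = 0. Lengths are in mm, angles in rad, forces in N, time in s.
With the tool pointing down it reaches from about 250 to 775 mm from the base axis. Payload 4 kg.
Tool frame: the origin (TCP) lies at the very end of the fingers, on their centre line; the grasp point (between the pads) lies 19 mm behind it; z points along the fingers, y is the line along which they close (so a half turn about z gives the same grasp; the last joint's range is limited). The gripper opens to 94 mm and grips with 3 to 60 N. Pads are 16 mm wide; open, the fingers measure 119 mm over their backs; the gripper's body (75 mm by 177 mm) begins 78 mm behind the grasp point.
Start: joints at [1.143, 0.087, 1.371, -0, 1.684, -0.103], TCP at [175.527, 521.261, 183.206] pointing down, gripper open.
Joint ranges: [-3.1, 3.1], [-0.76, 2.03], [0.27, 2.55], [-1.08, 4.22], [0.17, 2.65], [-2.57, 2.57]. Speed limits (rad/s): [2.79, 2.79, 3.14, 3.14, 3.14, 3.14].

## Interface

Orientations are given as a 3x3 rotation matrix whose columns are the frame's x, y, z axes.
In Python, from cell import readout, optics, finish_job gives the robot as it stands. The module is installed in compiled form; this text tells all that it offers.
- The arm moves only by the tool servo_tool, never from a script. Its arguments are lists of equal length, an entry for each row: "claw": the opening, from -1 (shut) to 1 (fully open); "slide": the shift along the tool's x, y, z in cm, a list of three; "dr": the turn, a rotation vector about the tool's x, y, z in degrees, a list of three. In form: {"claw": [claw, ...], "slide": [[dx, dy, dz], ...], "dr": [[wx, wy, wz], ...]}. A call has 1 to 10 rows; each row is the pose to reach, as a shift and turn from the pose commanded when the call began, along the tool's axes at that moment; what a row does not reach only later rows make up. A row lasts 1/12 s, in which the tool goes at most 41.7 mm and 7.16 degrees, less where a joint would pass 70% of its speed; a pose out of reach is approached as far as the arm can. A call with a gripper value outside its range is refused whole. The fingers move at their own pace and stop on an object; "grip_force" is the grip in N (left out, the last holds). Time passes only in rows, so rows that repeat a pose let the fingers close. It gives the time, the measured TCP pose, the force, the opening and the grip force at its end, in the units of the state.
- readout.get_state(): the state, without advancing time (a new reading comes with each control period).
- optics.grab_frame(name): name is "scene" or "top" or "wrist"; returns the picture (480x640x3 uint8, blue, green, red); there is no depth.
- optics.camera_model(name): a dict with "mtx" (3x3 intrinsics, pixels), "R" (3x3) and "t" (3): a world point X has camera coordinates R X + t. Camera axes: x right, y down, z forward; pixel columns grow to the right and rows downward; lengths in mm; the calibration is good to about 2 mm. A picture is of the moment at which its call begins: read the wrist's pose just before it. camera_model takes no time and is no camera call; for the wrist camera it gives the pose at the moment of the call.
- finish_job(): hands the job in; it is judged then, once.
The state is a dict: "time": time; "joints": joint angles; "dq": joint speeds; "tau": joint torques, N m; "tcp_pos": TCP position; "eef_rot": TCP orientation; "wrist_force": force on the tool from outside, world axes, zero at the start; "torque": the same for the moment, N m; "gripper_width": finger opening in mm; "finger_force": force on a finger pad.
Only numpy, scipy, OpenCV 4.12 (cv2) and the standard library are available. Lean on these libraries where they do the work, as an engineer would, in place of code of your own. Each camera call takes 0.05 s, during which the arm holds its last target. There are 200 camera calls.

## Working session

There is one attempt and no reset: what is moved stays moved. The work goes in short steps, Python scripts to look and compute and a tool call to move; the robot and the scene stay as the last step left them, time stands still between calls to the robot, and variables do not carry over. Pictures are saved under pics/ and viewed, at most 11 in all, crops included, and the job is handed in when it is done.

Besides the shell and the picture viewer there is one more tool, called after ">>>" by a JSON object that holds its "op" and its "data". servo_tool: Moves the arm, as the interface text tells. Its arguments: {"type":"object","properties":{"claw":{"type":"array"},"slide":{"type":"array"},"dr":{"type":"array"},"grip_force":{"type":"number"}},"required":["claw","slide","dr"]}

```bash
mkdir -p pics; python3 - <<'E'
from cell import readout, optics
import cv2, numpy as np
s=readout.get_state(); print(s['time'],s['tcp_pos'],np.round(s['eef_rot'],3).tolist(),s['gripper_width'])
for n in ['scene','top']:
    cv2.imwrite(f'pics/{n}0.png',optics.grab_frame(n)); m=optics.camera_model(n); print(n,m['mtx'].tolist() if hasattr(m['mtx'],'tolist') else m['mtx'],np.round(m['R'],4).tolist(),np.round(m['t'],1), -np.array(m['R']).T@m['t'])
E
```

```text
0.0 [175.26385899 520.72136247 182.00302802] [[-0.948, 0.319, -0.001], [0.319, 0.948, -0.002], [0.0, -0.002, -1.0]] 93.9687580274913
scene [[472.42050929735103, 0.0, 319.2522746390506], [0.0, 472.42050929735103, 240.62435853801634], [0.0, 0.0, 1.0]] [[-0.8974, 0.4411, 0.0091], [0.3554, 0.7349, -0.5776], [-0.2615, -0.5151, -0.8163]] [ 402.6 -131.4 1116.9] [700.06337193 494.22673927 832.12132128]
top [[457.16562378861323, 0.0, 324.3963280556145], [0.0, 457.16562378861323, 238.2001498249418], [0.0, 0.0, 1.0]] [[-0.0121, -0.9997, 0.0211], [-0.9805, 0.0078, -0.1964], [0.1961, -0.0231, -0.9803]] [ 10.2 456.4 983.8] [ 254.68661915   29.35536397 1053.81152785]
```

View pics/scene0.png

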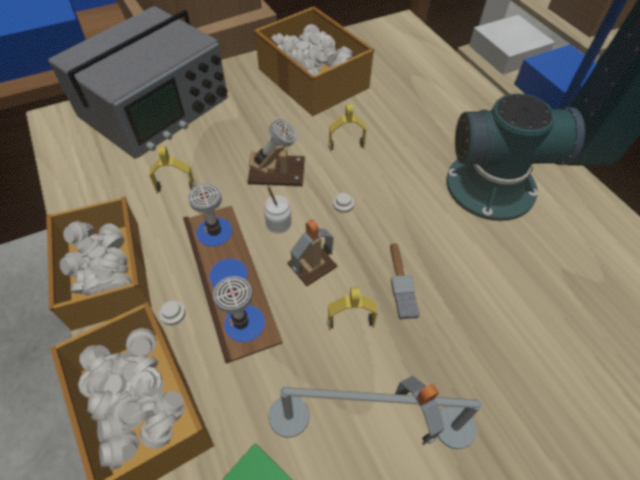

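View pics/top0.png

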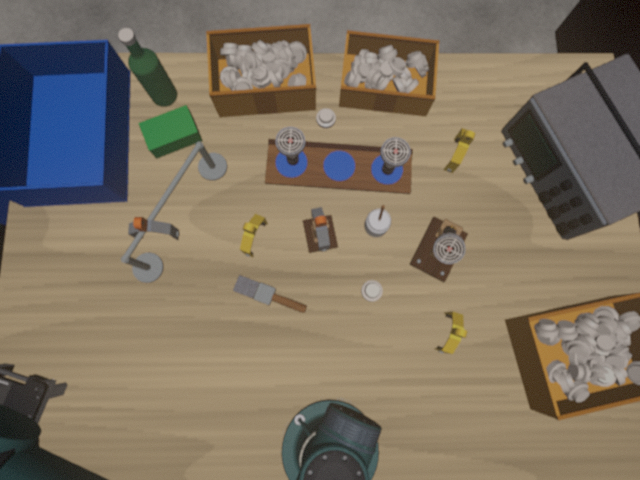

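The middle pad is empty (top ~(339,165)). The horn's mouth is at top (449,248) / scene (282,133), the yoke lug at top (322,221) / scene (312,228), and the rail runs top (200,150)–(128,260) with the other yoke near its lower end. I'll make one composite of enlarged crops.

```bash
cat > h.py <<'E'
import numpy as np, cv2
from cell import readout, optics
M={n:optics.camera_model(n) for n in ('scene','top')}
def ray(m,p):
    R=np.array(m['R']);d=R.T@np.linalg.inv(np.array(m['mtx']))@np.array([p[0],p[1],1.]);return -R.T@np.array(m['t']),d/np.linalg.norm(d)
def onz(m,p,z):
    c,d=ray(m,p);return c+d*(z-c[2])/d[2]
def tri(*mp):
    A=np.zeros((3,3));b=np.zeros(3);L=[ray(m,p) for m,p in mp]
    for c,d in L:
        P=np.eye(3)-np.outer(d,d);A+=P;b+=P@c
    X=np.linalg.solve(A,b);return X,[np.linalg.norm((np.eye(3)-np.outer(d,d))@(X-c)) for c,d in L]
def proj(m,X):
    q=np.array(m['mtx'])@(np.array(m['R'])@X+np.array(m['t']));return q[:2]/q[2]
def cents(img,lo,hi,amin=15):
    k=cv2.inRange(cv2.cvtColor(img,cv2.COLOR_BGR2HSV),lo,hi);n,l,s,c=cv2.connectedComponentsWithStats(k)
    return [(np.round(c[i],1).tolist(),s[i].tolist()) for i in range(1,n) if s[i][4]>=amin]
E
python3 - <<'E'
from h import *
t=cv2.imread('pics/top0.png');s=cv2.imread('pics/scene0.png')
def crop(i,x,y,w,h,k): return cv2.resize(i[y:y+h,x:x+w],None,fx=k,fy=k,interpolation=cv2.INTER_CUBIC)
a=np.hstack([crop(t,405,210,65,75,4),crop(s,245,115,65,75,4),crop(t,295,200,65,75,4)])
b=np.hstack([crop(t,115,130,130,150,2),crop(s,265,360,130,150,2)[:240] if 0 else crop(s,285,215,65,75,4),crop(s,180,180,130,150,2)])
cv2.imwrite('pics/c1.png',np.vstack([a,b]))
print('orange top',cents(t,(3,150,120),(14,255,255)));print('orange scene',cents(s,(3,150,120),(14,255,255)))
print('blue top',cents(t[130:200,250:430],(100,120,60),(125,255,255)))
print('blue scene',cents(s[200:350,180:290],(100,120,60),(125,255,255)))
E
```

```text
orange top [([320.1, 220.0], [315, 217, 11, 8, 69]), ([137.3, 222.3], [134, 218, 8, 11, 69])]
orange scene [([312.4, 225.3], [308, 221, 9, 10, 58]), ([428.8, 391.7], [421, 385, 16, 14, 139])]
blue top [([40.8, 35.3], [26, 23, 31, 24, 455]), ([88.8, 35.4], [74, 22, 30, 28, 676]), ([134.6, 42.2], [122, 27, 30, 27, 394])]
blue scene [([34.6, 33.9], [17, 19, 34, 27, 501]), ([47.1, 70.0], [30, 59, 37, 27, 577]), ([66.5, 125.6], [45, 106, 39, 35, 754])]
```

View pics/c1.png

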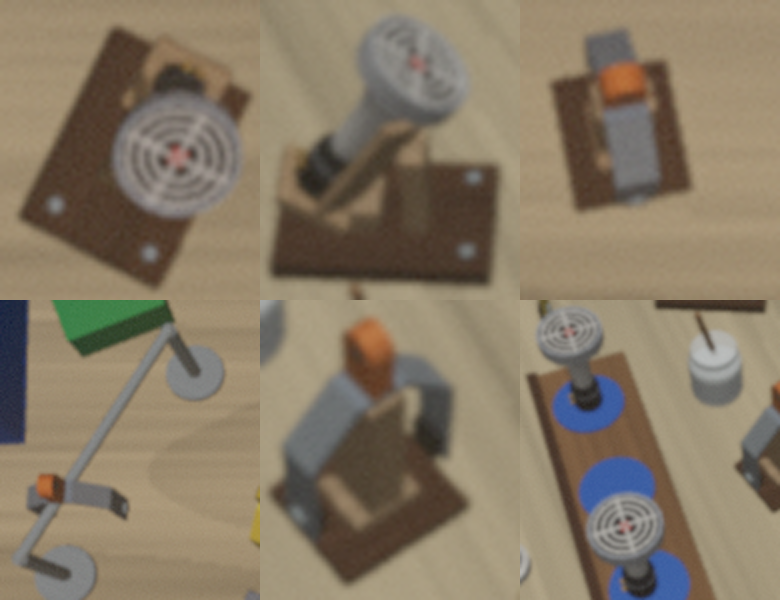

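Crops show the mouth's red centre at top (448.9,248.4) / scene (283.9,130.4), the cradle base corners, the lug tops, and the rail ends at about top (199,145) and (126,259). Now I'll compute positions.

```bash
python3 - <<'E'
from h import *
np.set_printoptions(precision=1,suppress=True)
T,S=M['top'],M['scene']
c=lambda x,y,ox,oy,k,x0=0,y0=0:((x-x0+.5)/k-.5+ox,(y-y0+.5)/k-.5+oy)
m,e=tri((T,(448.9,248.4)),(S,(283.9,130.4)));print('mouth',m,e)
cc=[onz(T,c(x,y,405,210,4),14) for x,y in[(112,27),(22,215),(158,287),(250,95)]];print('cradle',*cc)
sc=[onz(S,c(x,y,245,115,4,260),14) for x,y in[(495,165),(490,270),(272,262)]];print('cradle scene',*sc)
print('sizes',[np.linalg.norm(cc[i]-cc[(i+1)%4]) for i in range(4)])
# cap/throat axis in both views
hc=[onz(T,c(x,y,295,200,4,520),10) for x,y in[(553,82),(667,62),(690,190),(578,210)]];print('horse',*hc,np.mean(hc,0),[np.linalg.norm(hc[i]-hc[(i+1)%4]) for i in range(4)])
print('lug',tri((T,(320.1,220.)),(S,(312.4,225.3))))
print('lugb',tri((T,(137.3,222.3)),(S,(428.8,391.7))))
print('pad',onz(T,(338.8,165.4),15),'padscene',onz(S,(229,271),15))
for n,p in[('p1',(168,330)),('p2',(22,558))]: print(n,onz(T,c(*p,115,130,2,0,300),135))
for p in[(285,392),(478,404)]: print('railS',onz(S,p,135))
for p in[(195,373),(66,575)]: print('post base',onz(T,c(*p,115,130,2,0,300),3))
for n,a,b in[('b',(291,140),(206,196)),('c',(397,152),(234,292))]: print(n,tri((T,a),(S,b)))
# strap slope ends: leg outer bottoms in scene
print('legs top', onz(T,c(607,45,295,200,4,520),80),onz(T,c(635,190,295,200,4,520),80))
E
```

```text
mouth [ 415.1 -248.6  128.9] [np.float64(1.313886340227285), np.float64(1.3138863402272776)]
cradle [ 513.1 -250.7   14. ] [ 402. -192.   14.] [ 359.7 -268.1   14. ] [ 471.6 -329.4   14. ]
cradle scene [ 361.5 -265.1   14. ] [ 400.4 -188.8   14. ] [ 512.  -249.5   14. ]
sizes [np.float64(125.65365306918916), np.float64(87.08362825800644), np.float64(127.57100254533701), np.float64(89.05162122991972)]
horse [507.2  54.7  10. ] [518.8 -12.3  10. ] [442.2 -24.5  10. ] [431.   40.5  10. ] [474.8  14.6  10. ] [np.float64(68.06054328514651), np.float64(77.58264301709207), np.float64(65.99002599763044), np.float64(77.51676304396099)]
lug (array([474.9,  17.5, 136.9]), [np.float64(2.0144602500880455), np.float64(2.0144602500881064)])
lugb (array([465.4, 376.3, 172.1]), [np.float64(0.7148202228943671), np.float64(0.7148202228942454)])
pad [640.1 -31.8  15. ] padscene [635.9 -33.3  15. ]
p1 [643.1 272.3 135. ]
p2 [399.5 408.2 135. ]
railS [642.6 277.5 135. ]
railS [397.2 416.7 135. ]
post base [643.7 272.6   3. ]
post base [400.1 411.2   3. ]
b (array([615.1,  50.5, 308.6]), [np.float64(38.413995031281225), np.float64(38.413995031281466)])
c (array([ 676.5, -141.6, -133.1]), [np.float64(76.72080823112), np.float64(76.72080823112017)])
legs top [510.9  23.3  80. ] [429.8   8.9  80. ]
```

```bash
cat >> h.py <<'E'
from scipy.spatial.transform import Rotation as Ro
def rot(z,y):
    z=np.array(z,float);z/=np.linalg.norm(z);y=np.array(y,float);y-=z*(y@z);y/=np.linalg.norm(y);return np.c_[np.cross(y,z),y,z]
def down(yaw): yaw=np.radians(yaw);return rot([0,0,-1],[np.cos(yaw),np.sin(yaw),0])
def go(p,R):
    s=readout.get_state();R0=np.array(s['eef_rot']);d=R0.T@(np.array(p)-s['tcp_pos'])/10;w=np.degrees(Ro.from_matrix(R0.T@R).as_rotvec())
    print('t',round(s['time'],2),'slide cm',np.round(d,2),'dr',np.round(w,1),'rows',max(np.linalg.norm(d)/4.17,np.linalg.norm(w)/7.16).round(1))
A=np.array([-.497,.267,.825]);A/=np.linalg.norm(A);RH=rot(-A,[.473,.881,0]);MOUTH=np.array([415.1,-248.6,128.9]);RING=MOUTH-8*A
E
python3 - <<'E'
from h import *
go(RING-15*A+110*A,RH)
m=optics.camera_model('wrist');s=readout.get_state();R=np.array(s['eef_rot'])
print(np.round(R.T@(-np.array(m['R']).T@m['t']-s['tcp_pos'])),np.round(m['R']@R,2))
T,S=M['top'],M['scene']
for a,b in[((291,140),(234,292)),((397,152),(206,196))]: print(tri((T,a),(S,b)))
E
```

```text
t 0.1 slide cm [-42.44 -64.44  -1.74] dr [  2.8 -34.3   9.4] rows 18.5
[  74.    1. -202.] [[-0.    1.    0.  ]
 [-0.97 -0.   -0.25]
 [-0.25 -0.    0.97]]
(array([653.87508806,  79.06657748, 126.42099983]), [np.float64(3.5572872072702726), np.float64(3.5572872072704)])
(array([ 627.8924749 , -150.57185536,  121.54084258]), [np.float64(3.0779872792120666), np.float64(3.0779872792121297)])
```

>>> {"op": "servo_tool", "data": {"claw": [1,1,1,1,1,1,1,1,1,1], "slide": [[-28.8,-29.6,-3],[-28.8,-29.6,-3],[-28.8,-29.6,-3],[-28.8,-29.6,-3],[-28.8,-29.6,-3],[-28.8,-29.6,-3],[-28.8,-29.6,-3],[-28.8,-29.6,-3],[-28.8,-29.6,-3],[-28.8,-29.6,-3]], "dr": [[0,0,0],[0,0,0],[0,0,0],[0,0,0],[0,0,0],[0,0,0],[0,0,0],[0,0,0],[0,0,0],[0,0,0]]}}

```text
time: 0.93
tcp_pos: [354.2, 146.7, 213.1]
eef_rot: [[-0.948, 0.319, 0.0], [0.319, 0.948, 0.0], [-0.0, 0.0, -1.0]]
wrist_force: [1.1, 1.2, -0.0]
gripper_width: 93.7
finger_force: 0.0
```

```bash
python3 -c "
from h import *
go(RING-15*A+110*A,RH)"
```

```text
t 0.93 slide cm [-13.55 -34.7    1.24] dr [  2.9 -34.3   9.3] rows 8.9
```

>>> {"op": "servo_tool", "data": {"claw": [1,1,1,1,1,1,1,1,1,1], "slide": [[-13.6,-34.7,1.2],[-13.6,-34.7,1.2],[-13.6,-34.7,1.2],[-13.6,-34.7,1.2],[-13.6,-34.7,1.2],[-13.6,-34.7,1.2],[-13.6,-34.7,1.2],[-13.6,-34.7,1.2],[-13.6,-34.7,1.2],[-13.6,-34.7,1.2]], "dr": [[2.9,-34.3,9.3],[2.9,-34.3,9.3],[2.9,-34.3,9.3],[2.9,-34.3,9.3],[2.9,-34.3,9.3],[2.9,-34.3,9.3],[2.9,-34.3,9.3],[2.9,-34.3,9.3],[2.9,-34.3,9.3],[2.9,-34.3,9.3]]}}

```text
time: 1.77
tcp_pos: [371.2, -224.8, 200.8]
eef_rot: [[-0.727, 0.473, 0.498], [0.39, 0.881, -0.268], [-0.566, -0.0, -0.825]]
wrist_force: [1.8, -0.3, -0.1]
gripper_width: 94.0
finger_force: 0.0
```

```bash
python3 -c "
from h import *
go(RING-15*A+110*A,RH)
m=optics.camera_model('wrist');i=optics.grab_frame('wrist');
for n,X in [('mouth',MOUTH),('foot',MOUTH-116*A)]: print(n,proj(m,X))
cv2.imwrite('pics/w1.png',i);np.savez('w1.npz',**{k:np.array(m[k]) for k in('mtx','R','t')})"
```

```text
t 1.77 slide cm [-0.06 -0.02  0.06] dr [0.  0.1 0. ] rows 0.0
mouth [322.82827798 236.32326013]
foot [323.06189803 212.42826677]
```

View pics/w1.png

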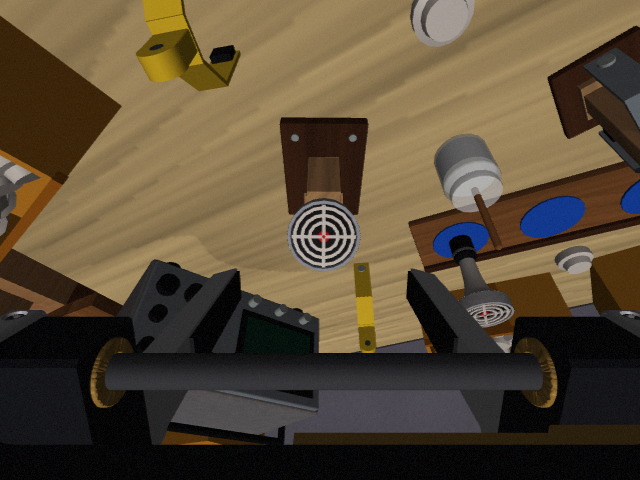

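The wrist view shows the mouth centre at (323.5,236.5), against a prediction of (322.8,236.3). The cradle's edges are upright in the image, so yaw is right and I can approach.

>>> {"op": "servo_tool", "data": {"claw": [1,1,1,1,1,1,1,1], "slide": [[0,0,3],[0,0,6],[0,0,8],[0,0,9.5],[0,0,10.5],[0,0,11],[0,0,11],[0,0,11]], "dr": [[0,0,0],[0,0,0],[0,0,0],[0,0,0],[0,0,0],[0,0,0],[0,0,0],[0,0,0]]}}

```text
time: 2.48
tcp_pos: [426.9, -252.5, 110.3]
eef_rot: [[-0.728, 0.472, 0.497], [0.39, 0.881, -0.267], [-0.564, -0.0, -0.826]]
wrist_force: [-0.3, -1.3, -0.4]
gripper_width: 93.7
finger_force: 0.0
```

>>> {"op": "servo_tool", "data": {"claw": [0.3,0.3,0.3,0.3,0.3,0.3,0.3,0.3,0.3,0.3], "slide": [[0,0,0],[0,0,0],[0,0,0],[0,0,0],[0,0,0],[0,0,0],[0,0,0],[0,0,0],[0,0,0],[0,0,0]], "dr": [[0,0,0],[0,0,0],[0,0,0],[0,0,0],[0,0,0],[0,0,0],[0,0,0],[0,0,0],[0,0,0],[0,0,0]], "grip_force": 25}}

```text
time: 3.32
tcp_pos: [427.0, -253.8, 111.4]
eef_rot: [[-0.727, 0.473, 0.498], [0.389, 0.881, -0.269], [-0.566, -0.002, -0.824]]
wrist_force: [-4.2, -3.4, 4.9]
gripper_width: 62.7
finger_force: 25.0
```

>>> {"op": "servo_tool", "data": {"claw": [0.3,0.3,0.3,0.3,0.3,0.3,0.3,0.3,0.3], "slide": [[-0.6,0,-0.8],[-1.1,0,-1.7],[-1.8,0,-2.6],[-2.5,0,-3.7],[-3.4,0,-4.9],[-4.2,0,-6.2],[-5.1,0,-7.4],[-5.7,0,-8.2],[-5.7,0,-8.2]], "dr": [[0,0,0],[0,0,0],[0,0,0],[0,0,0],[0,0,0],[0,0,0],[0,0,0],[0,0,0],[0,0,0]], "grip_force": 32}}

```text
time: 4.07
tcp_pos: [428.8, -253.5, 214.0]
eef_rot: [[-0.725, 0.472, 0.501], [0.388, 0.882, -0.269], [-0.569, -0.001, -0.823]]
wrist_force: [0.1, -0.9, -2.2]
gripper_width: 62.2
finger_force: 32.0
```

```bash
python3 - <<'E'
from h import *
s=readout.get_state();print(np.round(s['tcp_pos'],1),s['wrist_force'],s['gripper_width'],s['finger_force'])
# hover over pad: foot 40 mm above pad; horn tcp at ring-15
P=np.array([639,-33,15+108-15+45.]);go(P,down(-6.5))
E
```

```text
[ 428.8 -253.5  214. ] [ 0.12318369 -0.92570588 -2.22306207] 62.24142011519031 31.99633240699768
t 4.07 slide cm [-3.22 29.37  9.62] dr [20.6 30.4 66.1] rows 10.6
```

```bash
python3 - <<'E'
from h import *
go([480,-215,265],down(-6.5))
E
```

```text
t 4.07 slide cm [-5.12  5.81 -2.66] dr [20.6 30.4 66.1] rows 10.6
```

>>> {"op": "servo_tool", "data": {"claw": [0.3,0.3,0.3,0.3,0.3,0.3,0.3,0.3,0.3,0.3], "slide": [[-0.5,0.5,-0.3],[-1,1.1,-0.5],[-1.5,1.7,-0.8],[-2,2.3,-1],[-2.6,2.9,-1.3],[-3.1,3.5,-1.6],[-3.6,4.1,-1.9],[-4.1,4.6,-2.1],[-4.6,5.2,-2.4],[-5.1,5.8,-2.7]], "dr": [[1.7,2.5,5.5],[3.5,5.1,11],[5.2,7.6,16.5],[7,10.3,22.5],[9,13.2,28.8],[10.9,16.1,35],[12.8,18.9,41],[14.7,21.7,47],[16.4,24.2,52.5],[17.8,26.2,57]]}}

```text
time: 4.9
tcp_pos: [479.5, -214.0, 260.2]
eef_rot: [[-0.041, 0.998, 0.04], [0.997, 0.043, -0.069], [-0.071, 0.037, -0.997]]
wrist_force: [-0.3, 0.3, -2.6]
gripper_width: 62.2
finger_force: 32.0
```

```bash
python3 - <<'E'
from h import *
go([639,-33,262],down(-6.5))
E
```

```text
t 4.9 slide cm [17.38 16.72 -0.8 ] dr [2.4 3.9 8.9] rows 5.8
```

>>> {"op": "servo_tool", "data": {"claw": [0.3,0.3,0.3,0.3,0.3,0.3,0.3,0.3,0.3,0.3], "slide": [[1,1,0],[3,2.9,-0.1],[5.5,5.2,-0.2],[8.2,7.9,-0.4],[11,10.5,-0.5],[13.4,12.9,-0.6],[15.4,14.8,-0.7],[16.7,16.1,-0.8],[17.4,16.7,-0.8],[17.4,16.7,-0.8]], "dr": [[0.4,0.6,1.4],[0.8,1.3,3],[1.2,2,4.5],[1.6,2.6,6],[2,3.3,7.5],[2.4,3.9,8.9],[2.4,3.9,8.9],[2.4,3.9,8.9],[2.4,3.9,8.9],[2.4,3.9,8.9]]}}

```text
time: 5.73
tcp_pos: [638.0, -31.0, 260.8]
eef_rot: [[0.107, 0.994, 0.0], [0.994, -0.107, -0.002], [-0.002, 0.001, -1.0]]
wrist_force: [-0.5, 0.1, -2.1]
gripper_width: 62.3
finger_force: 32.0
```

```bash
python3 - <<'E'
from h import *
go([639,-33,262],down(-6.5))
ims={}
for n in('top','scene','wrist'):
    m=optics.camera_model(n);ims[n]=optics.grab_frame(n)
    for nm,X in[('ring',[639,-33,292]),('foot',[639,-33,169]),('pad',[639,-33,15])]: print(n,nm,proj(m,np.array(X)).round())
    cv2.imwrite(f'pics/{n}2.png',ims[n])
w=ims['wrist'];c=lambda i,x,y,w,h,k:cv2.resize(i[y:y+h,x:x+w],(400,300))
cv2.imwrite('pics/c2.png',np.vstack([np.hstack([c(ims['top'],270,80,160,120,1),c(ims['scene'],150,150,160,120,1)]),np.hstack([cv2.resize(w,(400,300)),c(w,220,150,200,150,1)])]))
E
```

```text
t 5.73 slide cm [-0.19  0.12 -0.12] dr [0.  0.1 0.4] rows 0.1
top ring [347. 112.]
top foot [343. 140.]
top pad [339. 166.]
scene ring [201. 178.]
scene foot [214. 226.]
scene pad [228. 272.]
wrist ring [328. 289.]
wrist foot [326. 234.]
wrist pad [325. 206.]
```

View pics/c2.png

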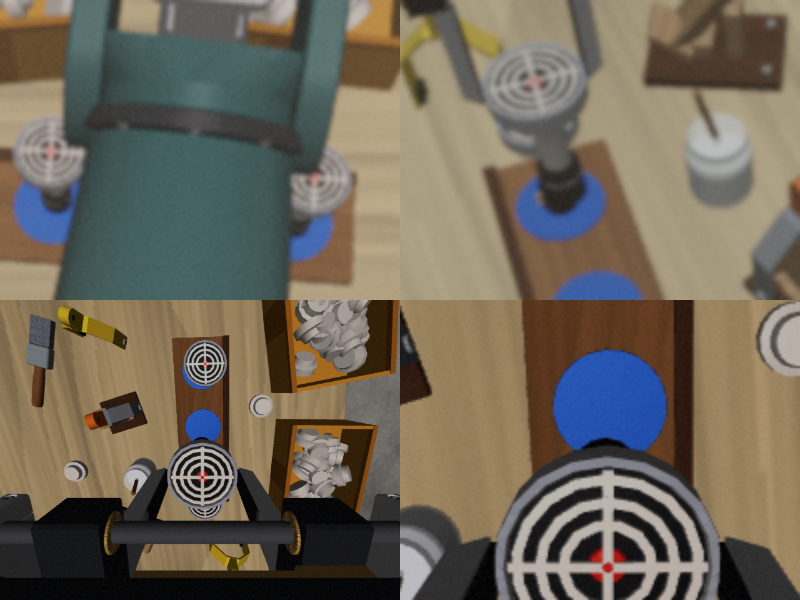

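Held horn hangs upright over the pad side. In the scene view the mouth is at about (203,183) and the cap at about (215,226); in the wrist view the pad centre is at about (325,203). Next I'll measure the mouth, pad and foot.

```bash
python3 - <<'E'
from h import *
np.set_printoptions(precision=1,suppress=True)
W=optics.camera_model('wrist');S=M['scene']
w=cv2.imread('pics/wrist2.png');s=cv2.imread('pics/scene2.png')
def red(i,x0,y0,x1,y1):
    c=i[y0:y1,x0:x1].astype(float);k=c[...,2]-c[...,:2].max(2);k[k<40]=0;yy,xx=np.mgrid[y0:y1,x0:x1];return (k*xx).sum()/k.sum(),(k*yy).sum()/k.sum()
a=red(w,305,265,345,300);b=red(s,190,170,218,195);print(a,b)
m,e=tri((W,a),(S,b));print('mouth',m,e)
k=cv2.inRange(cv2.cvtColor(w,cv2.COLOR_BGR2HSV),(100,120,60),(125,255,255))
cs,_=cv2.findContours(k[160:240,270:380],0,1);c=max(cs,key=cv2.contourArea)[:,0]+[270,160];c=c[c[:,1]<205]
A_=np.c_[2*c,np.ones(len(c))];sol=np.linalg.lstsq(A_,(c**2).sum(1),rcond=None)[0];r=np.sqrt(sol[2]+sol[:2]@sol[:2]);print('padfit',sol[:2],r,onz(W,sol[:2],15))
g=cv2.cvtColor(s,cv2.COLOR_BGR2GRAY);d=(g[205:240,200:232]<45).astype(np.uint8)
for y in range(0,35,2): print(205+y,''.join('#' if v else '.' for v in d[y]))
for X in [m-[0,0,86],m-[0,0,116]]: print(proj(S,X))
E
```

```text
(np.float64(323.1699040351486), np.float64(281.8372644236328)) (np.float64(204.03125), np.float64(183.328125))
mouth [636.1 -36.3 274.2] [np.float64(0.03525633588042658), np.float64(0.03525633588018709)]
padfit [324.6 202.6] 27.813427223300987 [639.3 -29.6  15. ]
205 ................................
207 ................................
209 ................................
211 ................................
213 ................................
215 ................................
217 ...................#............
219 ........#........###............
221 ........##..####.#..............
223 .....................##.........
225 ...................####.........
227 .........##############.........
229 .........############...........
231 .........##########.............
233 ...........#######..............
235 ................................
237 ................................
239 ................................
[213.5 217. ]
[216.4 227.5]
```

```bash
python3 - <<'E'
from h import *
np.set_printoptions(precision=1,suppress=True)
W=optics.camera_model('wrist');w=cv2.imread('pics/wrist2.png')
for z in (158,188):
  for dx,dy in((0,15),(-15,0),(15,0)): print(z,dx,dy,proj(W,np.array([636.1+dx,-36.3+dy,z])))
g=cv2.cvtColor(w,cv2.COLOR_BGR2GRAY)
for y in range(212,236,1): print(y,g[y,296:350:2])
E
```

```text
158 0 15 [321.1 218.4]
158 -15 0 [306.9 235.9]
158 15 0 [339.  232.4]
188 0 15 [320.9 225.7]
188 -15 0 [305.3 244.8]
188 15 0 [340.6 241. ]
212 [58 62 77 79 80 79 81 76 80 79 78 81 77 77 74 82 77 78 79 79 76 77 79 78
 75 76 76]
213 [63 53 81 78 80 78 79 77 79 79 81 80 74 78 77 77 77 78 76 75 75 76 73 75
 74 68 79]
214 [63 61 83 79 79 80 79 79 76 79 78 78 75 78 78 74 73 79 78 75 73 76 76 79
 74 76 75]
215 [57 60 79 79 79 77 80 79 79 81 76 79 83 77 79 76 75 74 76 76 78 77 77 73
 75 75 72]
216 [59 60 72 79 77 77 82 80 78 78 78 76 75 79 81 78 76 77 79 76 75 75 75 79
 73 77 76]
217 [64 61 48 78 84 75 81 79 77 78 79 80 76 78 79 78 73 73 77 77 75 76 74 76
 78 75 76]
218 [61 55 64 79 81 77 78 79 76 77 78 77 76 79 74 75 76 77 77 76 73 76 78 72
 73 76 71]
219 [60 64 57 75 77 80 80 77 79 81 76 72 33  0 23 61 77 76 75 74 75 72 73 71
 74 75 64]
220 [59 55 63 53 78 79 75 79 79 74 34  3  0  9  1  2 17 56 76 74 78 75 74 74
 71 75 71]
221 [61 60 60 62 81 75 80 73 78 32  5  5  7  8  3  5  2  8 70 78 79 75 73 76
 73 63 71]
222 [61 59 64 65 63 77 78 77 64  7  0  7  3  8 13  4 11  2 30 75 76 75 73 78
 69
[... 640 characters left out ...]
3  40  42]
230 [ 50  44  47  47  42  43  62 100 119 131 127 132 126 128 133 130 131 127
 131 128 110  75  45  42  42  44  43]
231 [ 43  47  46  45  62 120 132 132 132 133 132 127 131 130 129 131 131 134
 129 130 128 130 126 108  40  41  44]
232 [ 47  41  44  59 132 133 135 130 134 131 131 127 132 131 130 132 131 133
 131 131 131 130 130 129 108  44  41]
233 [ 42  45  62 135 136 132 135 133 133 132 131 131 118  83  66  96 125 133
 129 133 130 130 133 131 135 112  47]
234 [ 42  61 136 137 138 136 136 133 131 109  72  36  26  47  48  46  31  48
  76 120 134 134 136 133 133 133 112]
235 [ 63 135 133 134 135 132 101  56  43  27  25  18  43 151 152 137  26  26
  26  26  40  76 122 131 133 136 135]
```

>>> {"op": "servo_tool", "data": {"claw": [0.3,0.3,0.3,0.3,0.3,0.3,0.3,0.3,0.3,0.3], "slide": [[0.6,0.2,1],[0.6,0.2,3],[0.6,0.2,5.5],[0.6,0.2,8],[0.6,0.2,10],[0.6,0.2,11.5],[0.6,0.2,12.4],[0.6,0.2,12.8],[0.6,0.2,13.0],[0.6,0.2,13.0]], "dr": [[0,0,0],[0,0,0],[0,0,0],[0,0,0],[0,0,0],[0,0,0],[0,0,0],[0,0,0],[0,0,0],[0,0,0]]}}

```text
time: 6.72
tcp_pos: [640.6, -28.0, 133.4]
eef_rot: [[0.11, 0.994, 0.004], [0.994, -0.11, -0.004], [-0.003, 0.004, -1.0]]
wrist_force: [0.5, -0.8, -1.4]
gripper_width: 62.4
finger_force: 32.0
```

```bash
python3 - <<'E'
from h import *
np.set_printoptions(precision=1,suppress=True)
s=readout.get_state();print(s['tcp_pos'],s['wrist_force'])
W=optics.camera_model('wrist');w=optics.grab_frame('wrist');sc=optics.grab_frame('scene')
cv2.imwrite('pics/scene3.png',sc);cv2.imwrite('pics/wrist3.png',w)
def red(i,x0,y0,x1,y1):
    c=i[y0:y1,x0:x1].astype(float);k=c[...,2]-c[...,:2].max(2);k[k<40]=0;yy,xx=np.mgrid[y0:y1,x0:x1];return (k*xx).sum()/k.sum(),(k*yy).sum()/k.sum()
a=red(w,305,265,345,300);p=proj(M['scene'],np.array([639,-30,145]));print(p);x,y=map(int,p);b=red(sc,x-12,y-12,x+12,y+12);print(a,b,tri((W,a),(M['scene'],b)))
cv2.imwrite('pics/c3.png',cv2.resize(sc[180:330,170:290],None,fx=4,fy=4,interpolation=2))
E
```

```text
[640.6 -28.  133.4] [ 0.5 -0.8 -1.4]
[217.3 235. ]
(np.float64(323.24031387935264), np.float64(281.92283799247997)) (np.float64(218.0), np.float64(234.0)) (array([638.8, -28.8, 148.9]), [np.float64(1.2979936059465313), np.float64(1.2979936059463633)])
```

View pics/c3.png

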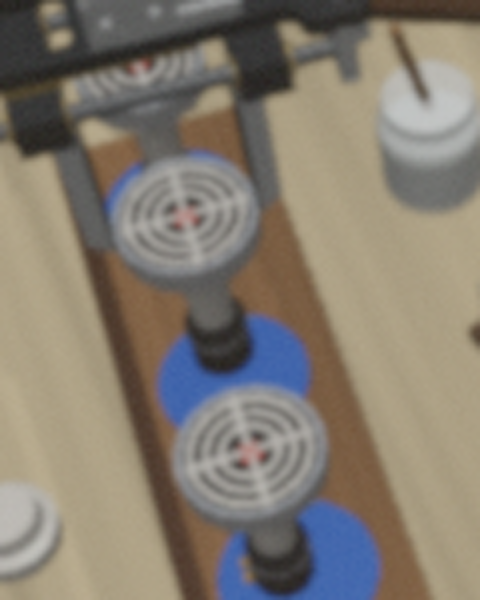

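The horn hangs clear just above the middle pad, upright with no contact yet. I'll lower it gently.

>>> {"op": "servo_tool", "data": {"claw": [0.3,0.3,0.3,0.3,0.3,0.3,0.3], "slide": [[0,0,0.2],[0,0,0.5],[0,0,0.8],[0,0,1.0],[0,0,1.1],[0,0,1.1],[0,0,1.1]], "dr": [[0,0,0],[0,0,0],[0,0,0],[0,0,0],[0,0,0],[0,0,0],[0,0,0]]}}

```text
time: 7.4
tcp_pos: [640.3, -27.7, 121.6]
eef_rot: [[0.11, 0.994, 0.003], [0.994, -0.11, -0.004], [-0.003, 0.003, -1.0]]
wrist_force: [0.9, 0.6, -3.2]
gripper_width: 62.6
finger_force: 32.0
```

>>> {"op": "servo_tool", "data": {"claw": [0.3,0.3,0.3,0.3], "slide": [[0,0,0.1],[0,0,0.15],[0,0,0.2],[0,0,0.2]], "dr": [[0,0,0],[0,0,0],[0,0,0],[0,0,0]]}}

```text
time: 7.73
tcp_pos: [640.4, -27.7, 119.7]
eef_rot: [[0.11, 0.994, 0.003], [0.994, -0.11, -0.004], [-0.003, 0.003, -1.0]]
wrist_force: [0.2, -0.8, -1.8]
gripper_width: 62.4
finger_force: 32.0
```

>>> {"op": "servo_tool", "data": {"claw": [0.3,0.3,0.3,0.3], "slide": [[0,0,0.05],[0,0,0.1],[0,0,0.15],[0,0,0.15]], "dr": [[0,0,0],[0,0,0],[0,0,0],[0,0,0]]}}

```text
time: 8.07
tcp_pos: [640.4, -27.7, 118.1]
eef_rot: [[0.11, 0.994, 0.003], [0.994, -0.11, -0.004], [-0.003, 0.003, -1.0]]
wrist_force: [0.1, -0.2, -2.2]
gripper_width: 62.3
finger_force: 32.0
```

>>> {"op": "servo_tool", "data": {"claw": [0.3,0.3,0.3,0.3], "slide": [[0,0,0.05],[0,0,0.1],[0,0,0.15],[0,0,0.15]], "dr": [[0,0,0],[0,0,0],[0,0,0],[0,0,0]]}}

```text
time: 8.4
tcp_pos: [640.3, -27.7, 116.6]
eef_rot: [[0.11, 0.994, 0.003], [0.994, -0.11, -0.004], [-0.003, 0.003, -1.0]]
wrist_force: [0.1, -0.4, -3.1]
gripper_width: 62.5
finger_force: 32.0
```

>>> {"op": "servo_tool", "data": {"claw": [0.3,0.3,0.3,0.3], "slide": [[0,0,0.05],[0,0,0.1],[0,0,0.15],[0,0,0.15]], "dr": [[0,0,0],[0,0,0],[0,0,0],[0,0,0]]}}

```text
time: 8.73
tcp_pos: [640.4, -27.7, 115.1]
eef_rot: [[0.11, 0.994, 0.003], [0.994, -0.11, -0.004], [-0.003, 0.003, -1.0]]
wrist_force: [-0.7, 0.1, -3.2]
gripper_width: 62.6
finger_force: 32.0
```

>>> {"op": "servo_tool", "data": {"claw": [0.3,0.3,0.3,0.3], "slide": [[0,0,0.05],[0,0,0.1],[0,0,0.1],[0,0,0.1]], "dr": [[0,0,0],[0,0,0],[0,0,0],[0,0,0]]}}

```text
time: 9.07
tcp_pos: [640.4, -27.8, 114.2]
eef_rot: [[0.11, 0.994, 0.003], [0.994, -0.11, -0.004], [-0.003, 0.003, -1.0]]
wrist_force: [0.7, -0.3, -2.4]
gripper_width: 62.4
finger_force: 32.0
```

>>> {"op": "servo_tool", "data": {"claw": [0.3,0.3,0.3,0.3], "slide": [[0,0,0.05],[0,0,0.1],[0,0,0.15],[0,0,0.15]], "dr": [[0,0,0],[0,0,0],[0,0,0],[0,0,0]]}}

```text
time: 9.4
tcp_pos: [640.3, -27.7, 112.6]
eef_rot: [[0.11, 0.994, 0.003], [0.994, -0.11, -0.004], [-0.003, 0.003, -1.0]]
wrist_force: [-0.7, 0.1, -2.4]
gripper_width: 62.3
finger_force: 32.0
```

>>> {"op": "servo_tool", "data": {"claw": [0.3,0.3,0.3,0.3], "slide": [[0,0,0.05],[0,0,0.1],[0,0,0.1],[0,0,0.1]], "dr": [[0,0,0],[0,0,0],[0,0,0],[0,0,0]]}}

```text
time: 9.73
tcp_pos: [640.4, -27.8, 111.8]
eef_rot: [[0.11, 0.994, 0.003], [0.994, -0.11, -0.004], [-0.003, 0.003, -1.0]]
wrist_force: [-0.2, -0.2, -2.5]
gripper_width: 62.1
finger_force: 32.0
```

```bash
python3 - <<'E'
from h import *
np.set_printoptions(precision=1,suppress=True)
s=readout.get_state();print(s['tcp_pos'],s['wrist_force'])
W=optics.camera_model('wrist');w=optics.grab_frame('wrist');sc=optics.grab_frame('scene')
def red(i,x0,y0,x1,y1):
    c=i[y0:y1,x0:x1].astype(float);k=c[...,2]-c[...,:2].max(2);k[k<40]=0;yy,xx=np.mgrid[y0:y1,x0:x1];return (k*xx).sum()/k.sum(),(k*yy).sum()/k.sum()
a=red(w,305,265,345,300)
for n,z in(('held',131),):
  p=proj(M['scene'],np.array([639,-30,z]));x,y=map(int,p);b=red(sc,x-10,y-10,x+10,y+10);print(p,a,b,tri((W,a),(M['scene'],b)))
b=cv2.resize(sc[215:305,190:260],None,fx=6,fy=6,interpolation=2);cv2.imwrite('pics/c4.png',b)
E
```

```text
[640.4 -27.8 111.8] [-0.2 -0.2 -2.5]
[218.6 239.5] (np.float64(323.24631751227497), np.float64(281.9340971085652)) (np.float64(nan), np.float64(nan)) (array([nan, nan, nan]), [np.float64(nan), np.float64(nan)])<stdin>:6: RuntimeWarning: invalid value encountered in scalar divide
```

View pics/c4.png

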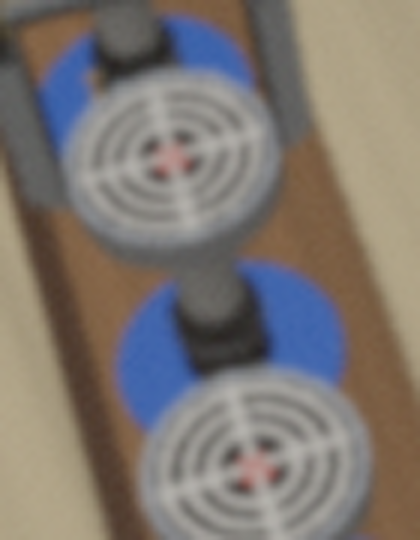

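The foot appears centred on the pad and close to touching: the mouth is at scene (218.2,240.7), with (218.6,239.5) expected at rest. I'll continue in small steps.

>>> {"op": "servo_tool", "data": {"claw": [0.3,0.3,0.3,0.3], "slide": [[0,0,0.05],[0,0,0.1],[0,0,0.1],[0,0,0.1]], "dr": [[0,0,0],[0,0,0],[0,0,0],[0,0,0]]}}

```text
time: 10.17
tcp_pos: [640.4, -27.7, 110.7]
eef_rot: [[0.11, 0.994, 0.003], [0.994, -0.11, -0.004], [-0.003, 0.003, -1.0]]
wrist_force: [0.7, 0.8, -2.1]
gripper_width: 62.3
finger_force: 32.0
```

>>> {"op": "servo_tool", "data": {"claw": [0.3,0.3,0.3,0.3], "slide": [[0,0,0.05],[0,0,0.1],[0,0,0.1],[0,0,0.1]], "dr": [[0,0,0],[0,0,0],[0,0,0],[0,0,0]]}}

```text
time: 10.5
tcp_pos: [640.4, -27.7, 109.7]
eef_rot: [[0.11, 0.994, 0.003], [0.994, -0.11, -0.004], [-0.003, 0.003, -1.0]]
wrist_force: [0.4, -0.1, -2.7]
gripper_width: 62.6
finger_force: 32.0
```

>>> {"op": "servo_tool", "data": {"claw": [0.3,0.3,0.3,0.3], "slide": [[0,0,0.05],[0,0,0.1],[0,0,0.1],[0,0,0.1]], "dr": [[0,0,0],[0,0,0],[0,0,0],[0,0,0]]}}

```text
time: 10.83
tcp_pos: [640.4, -27.8, 108.7]
eef_rot: [[0.11, 0.994, 0.003], [0.994, -0.11, -0.004], [-0.003, 0.003, -1.0]]
wrist_force: [-0.7, 0.5, -2.0]
gripper_width: 62.3
finger_force: 32.0
```

>>> {"op": "servo_tool", "data": {"claw": [0.3,0.3,0.3,0.3], "slide": [[0,0,0.05],[0,0,0.1],[0,0,0.1],[0,0,0.1]], "dr": [[0,0,0],[0,0,0],[0,0,0],[0,0,0]]}}

```text
time: 11.17
tcp_pos: [640.4, -27.8, 107.7]
eef_rot: [[0.11, 0.994, 0.003], [0.994, -0.11, -0.004], [-0.003, 0.003, -1.0]]
wrist_force: [-0.2, -0.5, -1.7]
gripper_width: 62.3
finger_force: 32.0
```

>>> {"op": "servo_tool", "data": {"claw": [0.3,0.3,0.3,0.3], "slide": [[0,0,0.05],[0,0,0.1],[0,0,0.1],[0,0,0.1]], "dr": [[0,0,0],[0,0,0],[0,0,0],[0,0,0]]}}

```text
time: 11.5
tcp_pos: [640.4, -27.8, 106.7]
eef_rot: [[0.11, 0.994, 0.003], [0.994, -0.11, -0.004], [-0.003, 0.003, -1.0]]
wrist_force: [0.8, -0.2, -2.4]
gripper_width: 62.3
finger_force: 32.0
```

>>> {"op": "servo_tool", "data": {"claw": [0.3,0.3,0.3,0.3], "slide": [[0,0,0.05],[0,0,0.1],[0,0,0.1],[0,0,0.1]], "dr": [[0,0,0],[0,0,0],[0,0,0],[0,0,0]]}}

```text
time: 11.83
tcp_pos: [640.6, -27.8, 106.1]
eef_rot: [[0.11, 0.994, 0.003], [0.994, -0.11, -0.004], [-0.003, 0.004, -1.0]]
wrist_force: [0.1, 0.1, 0.1]
gripper_width: 62.5
finger_force: 32.0
```

>>> {"op": "servo_tool", "data": {"claw": [0.3,0.3,0.3,0.3], "slide": [[0,0,0.05],[0,0,0.1],[0,0,0.1],[0,0,0.1]], "dr": [[0,0,0],[0,0,0],[0,0,0],[0,0,0]]}}

```text
time: 12.17
tcp_pos: [640.6, -27.9, 106.0]
eef_rot: [[0.11, 0.994, 0.004], [0.994, -0.11, -0.004], [-0.004, 0.004, -1.0]]
wrist_force: [-2.1, 0.4, 5.2]
gripper_width: 62.0
finger_force: 32.0
```

Touched down at TCP z 106. I'll relieve the preload, soften the grip, then open slowly.

>>> {"op": "servo_tool", "data": {"claw": [0.3,0.3,0.3,0.3,0.3,0.3], "slide": [[0,0,-0.03],[0,0,-0.06],[0,0,-0.06],[0,0,-0.06],[0,0,-0.06],[0,0,-0.06]], "dr": [[0,0,0],[0,0,0],[0,0,0],[0,0,0],[0,0,0],[0,0,0]], "grip_force": 12}}

```text
time: 12.67
tcp_pos: [641.0, -27.9, 105.7]
eef_rot: [[0.11, 0.994, 0.004], [0.994, -0.11, -0.004], [-0.003, 0.005, -1.0]]
wrist_force: [1.5, -0.3, 2.7]
gripper_width: 63.6
finger_force: 12.0
```

>>> {"op": "servo_tool", "data": {"claw": [0.3,0.3,0.3,0.3,0.3,0.3], "slide": [[0,0,0],[0,0,0],[0,0,0],[0,0,0],[0,0,0],[0,0,0]], "dr": [[0,0,0],[0,0,0],[0,0,0],[0,0,0],[0,0,0],[0,0,0]], "grip_force": 3}}

```text
time: 13.17
tcp_pos: [640.4, -27.8, 105.4]
eef_rot: [[0.11, 0.994, 0.003], [0.994, -0.11, -0.004], [-0.003, 0.003, -1.0]]
wrist_force: [0.0, 0.1, 3.3]
gripper_width: 63.5
finger_force: 3.0
```

>>> {"op": "servo_tool", "data": {"claw": [0.34,0.35,0.355,0.36,0.365,0.37,0.375,0.38,0.385,0.39], "slide": [[0,0,0],[0,0,0],[0,0,0],[0,0,0],[0,0,0],[0,0,0],[0,0,0],[0,0,0],[0,0,0],[0,0,0]], "dr": [[0,0,0],[0,0,0],[0,0,0],[0,0,0],[0,0,0],[0,0,0],[0,0,0],[0,0,0],[0,0,0],[0,0,0]]}}

```text
time: 14.0
tcp_pos: [640.4, -27.7, 105.2]
eef_rot: [[0.11, 0.994, 0.003], [0.994, -0.11, -0.004], [-0.003, 0.003, -1.0]]
wrist_force: [0.8, -0.6, -0.1]
gripper_width: 65.4
finger_force: 0.0
```

>>> {"op": "servo_tool", "data": {"claw": [0.395,0.4,0.405,0.41,0.42,0.43,0.44,0.45,0.46,0.47], "slide": [[0,0,0],[0,0,0],[0,0,0],[0,0,0],[0,0,0],[0,0,0],[0,0,0],[0,0,0],[0,0,0],[0,0,0]], "dr": [[0,0,0],[0,0,0],[0,0,0],[0,0,0],[0,0,0],[0,0,0],[0,0,0],[0,0,0],[0,0,0],[0,0,0]]}}

```text
time: 14.83
tcp_pos: [640.5, -27.8, 105.4]
eef_rot: [[0.11, 0.994, 0.003], [0.994, -0.11, -0.004], [-0.003, 0.003, -1.0]]
wrist_force: [0.5, -0.5, -0.7]
gripper_width: 69.5
finger_force: 0.0
```

>>> {"op": "servo_tool", "data": {"claw": [0.5,0.55,0.6,0.65,0.7,0.8,0.9,1,1,1], "slide": [[0,0,0],[0,0,0],[0,0,0],[0,0,0],[0,0,0],[0,0,0],[0,0,0],[0,0,0],[0,0,0],[0,0,0]], "dr": [[0,0,0],[0,0,0],[0,0,0],[0,0,0],[0,0,0],[0,0,0],[0,0,0],[0,0,0],[0,0,0],[0,0,0]]}}

```text
time: 15.67
tcp_pos: [640.5, -27.8, 105.4]
eef_rot: [[0.11, 0.994, 0.003], [0.994, -0.11, -0.004], [-0.003, 0.003, -1.0]]
wrist_force: [0.2, 0.1, 0.3]
gripper_width: 93.9
finger_force: 0.0
```

>>> {"op": "servo_tool", "data": {"claw": [1,1,1,1,1,1,1,1,1,1], "slide": [[0,0,-0.5],[0,0,-1.5],[0,0,-3],[0,0,-5],[0,0,-7.5],[0,0,-10],[0,0,-12],[0,0,-14],[0,0,-15],[0,0,-15]], "dr": [[0,0,0],[0,0,0],[0,0,0],[0,0,0],[0,0,0],[0,0,0],[0,0,0],[0,0,0],[0,0,0],[0,0,0]]}}

```text
time: 16.5
tcp_pos: [641.3, -27.4, 259.9]
eef_rot: [[0.11, 0.994, 0.01], [0.994, -0.11, -0.005], [-0.003, 0.011, -1.0]]
wrist_force: [-0.3, -0.1, 0.4]
gripper_width: 93.9
finger_force: 0.0
```

```bash
python3 - <<'E'
from h import *
np.set_printoptions(precision=1,suppress=True)
w=optics.grab_frame('wrist');sc=optics.grab_frame('scene')
def red(i,x0,y0,x1,y1):
    c=i[y0:y1,x0:x1].astype(float);k=c[...,2]-c[...,:2].max(2);k[k<20]=0;yy,xx=np.mgrid[y0:y1,x0:x1];return (k*xx).sum()/k.sum(),(k*yy).sum()/k.sum()
W=optics.camera_model('wrist')
p=proj(W,np.array([639,-30,131]));x,y=map(int,p);a=red(w,x-15,y-15,x+15,y+15)
q=proj(M['scene'],np.array([639,-30,131]));x,y=map(int,q);b=red(sc,x-9,y-9,x+9,y+9)
print(p,a,q,b,tri((W,a),(M['scene'],b)))
cv2.imwrite('pics/c5.png',np.hstack([cv2.resize(w,(400,300)),cv2.resize(sc[180:300,150:310],(400,300))]))
# yoke pre-grasp: y_tool along yaw 10, above lug
go([475,15,230],down(10))
E
```

```text
[322.3 229.6] (np.float64(320.35161107970606), np.float64(225.06971923874127)) [218.6 239.5] (np.float64(218.70723684210526), np.float64(242.92927631578948)) (array([639.1, -26.7, 125.4]), [np.float64(1.755486921340162), np.float64(1.7554869213399888)])
t 16.6 slide cm [  2.4 -16.9   2.5] dr [  0.2   0.2 -16.3] rows 4.1
```

View pics/c5.png

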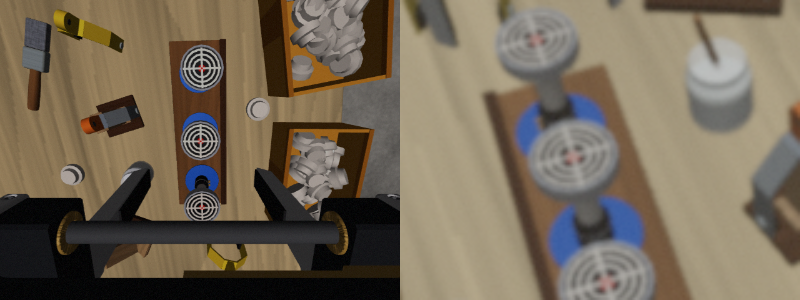

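The horn stands upright in the middle of the pad with the others untouched. On to the yoke.

>>> {"op": "servo_tool", "data": {"claw": [1,1,1,1,1,1,1], "slide": [[0,-4,0],[0.8,-8,0],[1.6,-12,0],[2.4,-16,0],[2.4,-16.9,0],[2.4,-16.9,0],[2.4,-16.9,0]], "dr": [[0,0,-4],[0,0,-8],[0,0,-12],[0.2,0.2,-16.3],[0.2,0.2,-16.3],[0.2,0.2,-16.3],[0.2,0.2,-16.3]]}}

```text
time: 17.18
tcp_pos: [474.8, 15.0, 254.0]
eef_rot: [[-0.173, 0.985, -0.001], [0.985, 0.173, -0.001], [-0.0, -0.001, -1.0]]
wrist_force: [0.1, -0.1, 0.4]
gripper_width: 94.2
finger_force: 0.0
```

```bash
python3 - <<'E'
from h import *
np.set_printoptions(precision=1,suppress=True)
W=optics.camera_model('wrist');w=optics.grab_frame('wrist');cv2.imwrite('pics/w6.png',w)
go([475,15,230],down(10))
print(cents(w,(3,150,100),(14,255,255),60))
k=cv2.inRange(cv2.cvtColor(w,cv2.COLOR_BGR2HSV),(3,150,100),(14,255,255));cs,_=cv2.findContours(k,0,1);c=max(cs,key=cv2.contourArea);print(cv2.minAreaRect(c))
for X in([475,15,147.5],[475,15,134]): print(proj(W,np.array(X)))
E
```

```text
t 17.23 slide cm [ 0.  -0.   2.4] dr [-0.1  0.  -0.1] rows 0.6
[([323.9, 226.9], [317, 216, 15, 23, 338])]
((324.0, 227.0), (22.0, 14.0), 90.0)
[323.8 231.5]
[323.7 228.3]
```

View pics/w6.png

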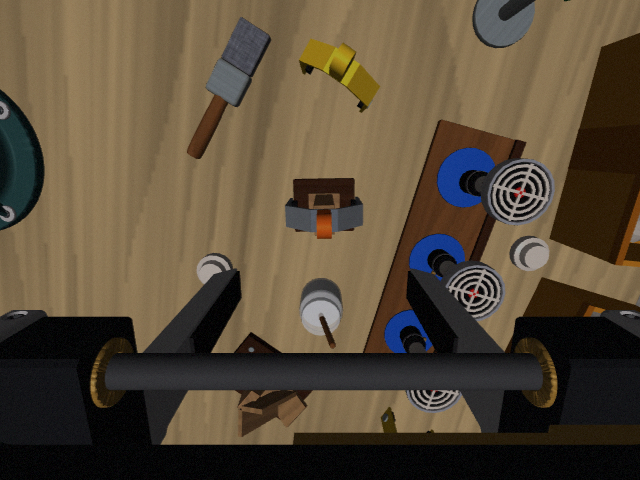

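The lug sits centred at (324,227), its sides parallel to the fingers, so I'll descend and grip.

>>> {"op": "servo_tool", "data": {"claw": [0,0,0,0,0,0,0,0,0], "slide": [[0,0,2],[0,0,5],[0,0,8],[0,0,10.5],[0,0,12.2],[0,0,13.2],[0,0,13.5],[0,0,13.5],[0,0,13.5]], "dr": [[0,0,0],[0,0,0],[0,0,0],[0,0,0],[0,0,0],[0,0,0],[0,0,0],[0,0,0],[0,0,0]]}}

```text
time: 17.98
tcp_pos: [475.8, 14.9, 120.7]
eef_rot: [[-0.173, 0.985, 0.001], [0.985, 0.173, -0.0], [-0.001, 0.001, -1.0]]
wrist_force: [0.1, 0.4, 0.5]
gripper_width: 46.9
finger_force: 0.0
```

>>> {"op": "servo_tool", "data": {"claw": [-0.85,-0.85,-0.85,-0.85,-0.85,-0.85,-0.85,-0.85,-0.85,-0.85], "slide": [[0,0,0],[0,0,0],[0,0,0],[0,0,0],[0,0,0],[0,0,0],[0,0,0],[0,0,0],[0,0,0],[0,0,0]], "dr": [[0,0,0],[0,0,0],[0,0,0],[0,0,0],[0,0,0],[0,0,0],[0,0,0],[0,0,0],[0,0,0],[0,0,0]], "grip_force": 40}}

```text
time: 18.82
tcp_pos: [474.9, 15.1, 120.1]
eef_rot: [[-0.174, 0.985, 0.0], [0.985, 0.174, -0.0], [-0.0, 0.0, -1.0]]
wrist_force: [0.5, -0.8, 2.7]
gripper_width: 12.7
finger_force: 40.0
```

>>> {"op": "servo_tool", "data": {"claw": [-0.85,-0.85,-0.85,-0.85,-0.85,-0.85,-0.85,-0.85], "slide": [[0,0,-0.8],[0,0,-2.5],[0,0,-5],[0,0,-8],[0,0,-11],[0,0,-13.5],[0,0,-15],[0,0,-15]], "dr": [[0,0,0],[0,0,0],[0,0,0],[0,0,0],[0,0,0],[0,0,0],[0,0,0],[0,0,0]]}}

```text
time: 19.48
tcp_pos: [476.1, 15.1, 274.0]
eef_rot: [[-0.174, 0.985, 0.006], [0.985, 0.174, -0.001], [-0.002, 0.006, -1.0]]
wrist_force: [-0.1, 0.4, -1.7]
gripper_width: 13.0
finger_force: 40.0
```

```bash
python3 - <<'E'
from h import *
s=readout.get_state();print(s['wrist_force'],s['gripper_width'],s['finger_force'])
go([574,312,270],down(60.5))
E
```

```text
[-0.05564339  0.42928446 -1.66501972] 13.033987466731794 39.98681724071503
t 19.48 slide cm [27.54 14.8   0.44] dr [  0.3   0.3 -50.5] rows 7.5
```

>>> {"op": "servo_tool", "data": {"claw": [-0.85,-0.85,-0.85,-0.85,-0.85,-0.85,-0.85,-0.85,-0.85,-0.85], "slide": [[1.5,0.8,0],[4.5,2.4,0],[8.5,4.6,0],[12.5,6.7,0],[16.5,8.9,0],[20.5,11,0],[23.8,12.8,0],[26.2,14.1,0],[27.5,14.8,0],[27.5,14.8,0]], "dr": [[0,0,-3],[0,0,-8],[0,0,-14],[0,0,-20],[0,0,-26],[0,0,-32],[0,0,-38],[0,0,-44],[0.1,0.1,-49],[0.2,0.2,-50.5]]}}

```text
time: 20.32
tcp_pos: [572.0, 315.5, 264.8]
eef_rot: [[-0.874, 0.485, -0.012], [0.485, 0.874, -0.001], [0.01, -0.006, -1.0]]
wrist_force: [-0.6, -1.5, -2.6]
gripper_width: 13.2
finger_force: 40.0
```

```bash
python3 - <<'E'
from h import *
s=readout.get_state();print(np.round(s['tcp_pos'],1),np.round(s['eef_rot'],3).tolist())
W=optics.camera_model('wrist');w=optics.grab_frame('wrist');cv2.imwrite('pics/w7.png',w);sc=optics.grab_frame('scene');cv2.imwrite('pics/scene7.png',sc)
np.savez('w7.npz',**{k:np.array(W[k]) for k in('mtx','R','t')})
for X in([521.6,342,135],[643,273.5,135],[398.5,411,135],[574,312,135]): print(proj(W,np.array(X)).round(1),proj(M['scene'],np.array(X)).round(1))
cv2.imwrite('pics/c7.png',np.hstack([cv2.resize(w,(440,330)),cv2.resize(sc[240:480,200:480],(350,300))[:300] if 0 else cv2.resize(sc[240:480,200:480],(360,330))]))
E
```

```text
[572.  315.5 264.8] [[-0.874, 0.485, -0.012], [0.485, 0.874, -0.001], [0.01, -0.006, -1.0]]
[322.4 169. ] [378.2 395.3]
[321.7 303.1] [283.7 389.7]
[322.8   1.4] [474.9 400.9]
[321.7 230.4] [337.2 392.6]
```

View pics/c7.png

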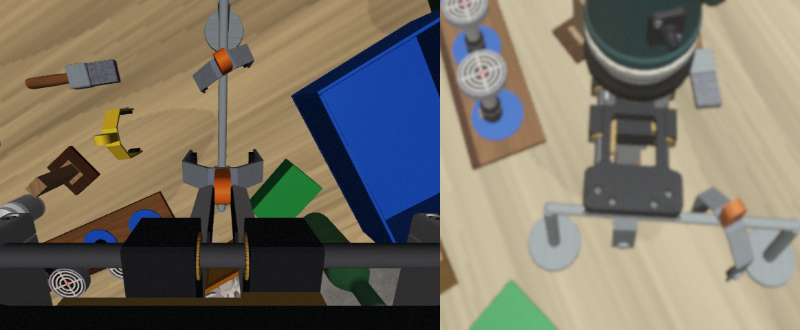

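The bracket is held level over the bar; the bar appears vertical at about x=324 in the wrist view. I'll fit its line exactly and check the green block's clearance.

```bash
python3 - <<'E'
from h import *
np.set_printoptions(precision=1,suppress=True)
W=np.load('w7.npz');w=cv2.imread('pics/w7.png');h=cv2.cvtColor(w,cv2.COLOR_BGR2HSV).astype(int)
P=[]
for y in range(130,225,8):
    k=np.where((h[y,300:350,1]<50))[0]+300
    if len(k)>4: print(y,k.min(),k.max(),len(k)); P.append(onz(W,(np.median(k),y),136))
P=np.array(P);v=P[-1]-P[0];print('line',P[0],P[-1],'yaw',np.degrees(np.arctan2(v[1],v[0])))
print('green',[onz(M['top'],p,z) for p in((151,157),(141,125),(200,135)) for z in(0,60)])
c=P.mean(0);n=np.array([-v[1],v[0]])/np.hypot(*v[:2]);s=readout.get_state()
print('tool offset from bar (n)',n,(s['tcp_pos'][:2]-c[:2])@n, 'lugs',cents(w,(3,150,100),(14,255,255),60))
for z in (280,250): print(proj(W,s['tcp_pos']*[1,1,0]+np.array([0,0,z])))
E
```

```text
130 318 329 12
138 318 329 12
146 318 329 12
154 318 329 12
162 318 329 12
170 318 328 11
178 318 329 12
186 318 328 11
194 318 328 11
202 317 328 12
210 317 328 12
218 317 328 12
line [490.9 360.3 136. ] [563.2 318.9 136. ] yaw -29.76301413199483
green [array([669. , 421.4,   0. ]), array([645.5, 399.1,  60. ]), array([752.1, 450.9,   0. ]), array([723.8, 426.9,  60. ]), array([725.5, 306. ,   0. ]), array([698.7, 290.2,  60. ])]
tool offset from bar (n) [0.5 0.9] -1.36650732265894 lugs [([323.7, 85.7], [310, 70, 28, 33, 518]), ([78.9, 114.9], [55, 109, 44, 13, 304]), ([43.3, 117.2], [37, 114, 17, 9, 61]), ([323.4, 276.9], [311, 258, 25, 40, 940]), ([216.1, 291.3], [194, 281, 40, 25, 251]), ([231.9, 303.2], [212, 291, 35, 25, 316]), ([174.3, 336.4], [161, 331, 27, 13, 201]), ([114.8, 349.6], [108, 346, 13, 7, 62])]
[317.9 281.8]
[318.9 265.4]
```

```bash
python3 - <<'E'
from h import *
s=readout.get_state();print(s['tcp_pos'],np.round(s['joints'],2))
go([573,314.5,165],down(60.24))
E
```

```text
[572.0435796  312.43329685 266.21615096] [ 0.41  0.33  0.92  0.    1.9  -0.64]
t 20.42 slide cm [-0.06  0.3  10.12] dr [-0.4 -0.5  0.3] rows 2.4
```

>>> {"op": "servo_tool", "data": {"claw": [-0.85,-0.85,-0.85,-0.85,-0.85,-0.85,-0.85,-0.85,-0.85,-0.85], "slide": [[0,0.1,0.8],[0,0.1,2.2],[0,0.2,4],[0,0.2,5.8],[0,0.2,7.4],[0,0.2,8.7],[0,0.2,9.6],[0,0.2,10],[0,0.2,10],[0,0.2,10]], "dr": [[-0.2,-0.2,0.2],[-0.3,-0.4,0.3],[-0.3,-0.4,0.3],[-0.3,-0.4,0.3],[-0.3,-0.4,0.3],[-0.3,-0.4,0.3],[-0.3,-0.4,0.3],[-0.3,-0.4,0.3],[-0.3,-0.4,0.3],[-0.3,-0.4,0.3]]}}

```text
time: 21.25
tcp_pos: [573.3, 313.2, 170.1]
eef_rot: [[-0.867, 0.498, 0.004], [0.498, 0.867, 0.002], [-0.003, 0.004, -1.0]]
wrist_force: [0.2, -0.5, -1.9]
gripper_width: 13.2
finger_force: 40.0
```

>>> {"op": "servo_tool", "data": {"claw": [-0.85,-0.85,-0.85,-0.85,-0.85,-0.85], "slide": [[0,0,0.2],[0,0,0.4],[0,0,0.6],[0,0,0.7],[0,0,0.7],[0,0,0.7]], "dr": [[0,0,0],[0,0,0],[0,0,0],[0,0,0],[0,0,0],[0,0,0]]}}

```text
time: 21.75
tcp_pos: [573.1, 313.5, 162.5]
eef_rot: [[-0.868, 0.497, 0.003], [0.497, 0.868, 0.002], [-0.002, 0.003, -1.0]]
wrist_force: [-0.7, 0.7, -0.9]
gripper_width: 13.0
finger_force: 40.0
```

>>> {"op": "servo_tool", "data": {"claw": [-0.85,-0.85,-0.85,-0.85,-0.85], "slide": [[0,0,0.1],[0,0,0.2],[0,0,0.3],[0,0,0.3],[0,0,0.3]], "dr": [[0,0,0],[0,0,0],[0,0,0],[0,0,0],[0,0,0]]}}

```text
time: 22.17
tcp_pos: [573.1, 313.5, 159.4]
eef_rot: [[-0.868, 0.497, 0.003], [0.497, 0.868, 0.001], [-0.002, 0.003, -1.0]]
wrist_force: [-0.4, 0.3, -1.5]
gripper_width: 13.0
finger_force: 40.0
```

>>> {"op": "servo_tool", "data": {"claw": [-0.85,-0.85,-0.85,-0.85,-0.85], "slide": [[0,0,0.1],[0,0,0.2],[0,0,0.2],[0,0,0.2],[0,0,0.2]], "dr": [[0,0,0],[0,0,0],[0,0,0],[0,0,0],[0,0,0]]}}

```text
time: 22.58
tcp_pos: [573.2, 313.5, 157.5]
eef_rot: [[-0.868, 0.497, 0.003], [0.497, 0.868, 0.002], [-0.002, 0.003, -1.0]]
wrist_force: [0.3, -0.5, -1.0]
gripper_width: 12.9
finger_force: 40.0
```

>>> {"op": "servo_tool", "data": {"claw": [-0.85,-0.85,-0.85,-0.85,-0.85], "slide": [[0,0,0.1],[0,0,0.15],[0,0,0.15],[0,0,0.15],[0,0,0.15]], "dr": [[0,0,0],[0,0,0],[0,0,0],[0,0,0],[0,0,0]]}}

```text
time: 23.0
tcp_pos: [573.2, 313.5, 156.1]
eef_rot: [[-0.868, 0.497, 0.003], [0.497, 0.868, 0.002], [-0.002, 0.003, -1.0]]
wrist_force: [0.9, 0.9, -1.9]
gripper_width: 12.9
finger_force: 40.0
```

>>> {"op": "servo_tool", "data": {"claw": [-0.85,-0.85,-0.85,-0.85,-0.85], "slide": [[0,0,0.1],[0,0,0.15],[0,0,0.15],[0,0,0.15],[0,0,0.15]], "dr": [[0,0,0],[0,0,0],[0,0,0],[0,0,0],[0,0,0]]}}

```text
time: 23.42
tcp_pos: [573.4, 313.6, 155.1]
eef_rot: [[-0.868, 0.497, 0.004], [0.497, 0.868, 0.002], [-0.003, 0.004, -1.0]]
wrist_force: [0.8, 0.3, 1.1]
gripper_width: 13.1
finger_force: 40.0
```

>>> {"op": "servo_tool", "data": {"claw": [-0.85,-0.85,-0.85,-0.85,-0.85], "slide": [[0,0,0.1],[0,0,0.15],[0,0,0.15],[0,0,0.15],[0,0,0.15]], "dr": [[0,0,0],[0,0,0],[0,0,0],[0,0,0],[0,0,0]]}}

```text
time: 23.83
tcp_pos: [573.6, 313.7, 155.0]
eef_rot: [[-0.868, 0.497, 0.006], [0.497, 0.868, 0.002], [-0.004, 0.005, -1.0]]
wrist_force: [-1.1, -0.5, 5.5]
gripper_width: 13.3
finger_force: 40.0
```

Contact came at z 155, as predicted. I'll relieve the load, soften the grip, open slowly and back off.

>>> {"op": "servo_tool", "data": {"claw": [-0.85,-0.85,-0.85,-0.85,-0.85], "slide": [[0,0,-0.05],[0,0,-0.1],[0,0,-0.1],[0,0,-0.1],[0,0,-0.1]], "dr": [[0,0,0],[0,0,0],[0,0,0],[0,0,0],[0,0,0]], "grip_force": 4}}

```text
time: 24.25
tcp_pos: [573.7, 313.7, 154.9]
eef_rot: [[-0.868, 0.497, 0.005], [0.497, 0.868, 0.002], [-0.003, 0.004, -1.0]]
wrist_force: [0.6, -0.5, 5.4]
gripper_width: 14.1
finger_force: 4.0
```

>>> {"op": "servo_tool", "data": {"claw": [-0.72,-0.7,-0.69,-0.68,-0.67,-0.66,-0.65,-0.63,-0.6,-0.55], "slide": [[0,0,0],[0,0,0],[0,0,0],[0,0,0],[0,0,0],[0,0,0],[0,0,0],[0,0,0],[0,0,0],[0,0,0]], "dr": [[0,0,0],[0,0,0],[0,0,0],[0,0,0],[0,0,0],[0,0,0],[0,0,0],[0,0,0],[0,0,0],[0,0,0]]}}

```text
time: 25.08
tcp_pos: [573.2, 313.5, 154.1]
eef_rot: [[-0.868, 0.497, 0.003], [0.497, 0.868, 0.002], [-0.002, 0.003, -1.0]]
wrist_force: [0.1, -1.0, 0.5]
gripper_width: 20.6
finger_force: 0.0
```

>>> {"op": "servo_tool", "data": {"claw": [-0.5,-0.4,-0.3,-0.2,-0.1,0,0,0,0,0], "slide": [[0,0,0],[0,0,0],[0,0,0],[0,0,0],[0,0,0],[0,0,-0.5],[0,0,-2],[0,0,-4],[0,0,-6.5],[0,0,-9]], "dr": [[0,0,0],[0,0,0],[0,0,0],[0,0,0],[0,0,0],[0,0,0],[0,0,0],[0,0,0],[0,0,0],[0,0,0]]}}

```text
time: 25.92
tcp_pos: [572.5, 313.2, 244.8]
eef_rot: [[-0.868, 0.497, 0.002], [0.497, 0.868, 0.001], [-0.001, 0.002, -1.0]]
wrist_force: [0.7, 0.2, 0.3]
gripper_width: 47.0
finger_force: 0.0
```

>>> {"op": "servo_tool", "data": {"claw": [0,0,0,0,0,0,0,0,0,0], "slide": [[1,-2,-2],[2,-5,-3],[3,-9,-3],[4,-13,-3],[5,-16,-3],[5,-18,-3],[5,-18,-3],[5,-18,-3],[5,-18,-3],[5,-18,-3]], "dr": [[0,0,0],[0,0,0],[0,0,0],[0,0,0],[0,0,0],[0,0,0],[0,0,0],[0,0,0],[0,0,0],[0,0,0]]}}

```text
time: 26.75
tcp_pos: [440.5, 182.7, 273.1]
eef_rot: [[-0.868, 0.496, 0.003], [0.496, 0.868, 0.002], [-0.002, 0.003, -1.0]]
wrist_force: [-0.3, 0.4, 0.0]
gripper_width: 46.9
finger_force: 0.0
```

```bash
python3 - <<'E'
from h import *
print(readout.get_state()['time'])
t=optics.grab_frame('top');s=optics.grab_frame('scene')
f=lambda i:cv2.resize(i,(400,300))
cv2.imwrite('pics/c8.png',np.vstack([np.hstack([f(s[330:480,260:460]),f(t[120:270,110:310])]),np.hstack([f(s[180:330,150:350]),f(t[110:260,250:450])])]))
E
```

```text
26.75
```

View pics/c8.png

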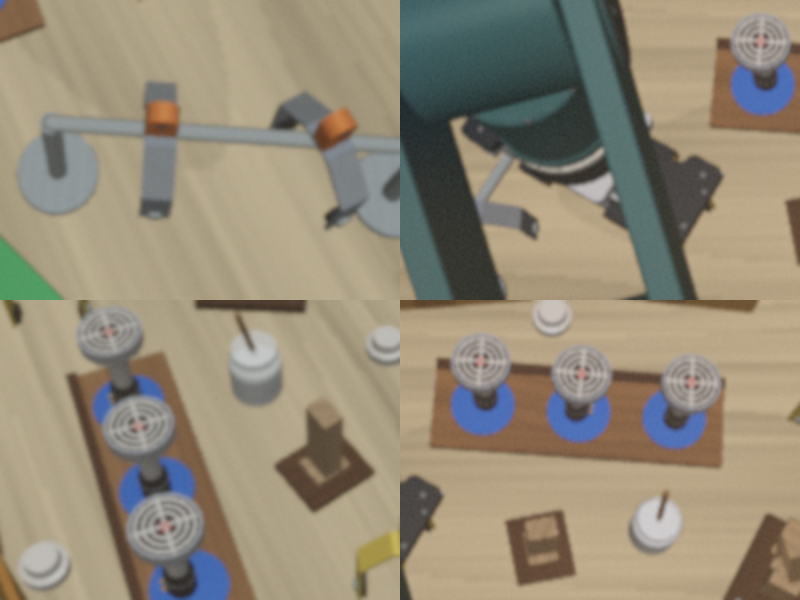

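The bracket hangs square over the bar with a leg on each side. The horn stands upright mid-pad, and everything else is where it was. I'll wait briefly for it to settle, then hand in.

>>> {"op": "servo_tool", "data": {"claw": [0,0,0,0,0,0,0,0,0,0], "slide": [[0,0,0],[0,0,0],[0,0,0],[0,0,0],[0,0,0],[0,0,0],[0,0,0],[0,0,0],[0,0,0],[0,0,0]], "dr": [[0,0,0],[0,0,0],[0,0,0],[0,0,0],[0,0,0],[0,0,0],[0,0,0],[0,0,0],[0,0,0],[0,0,0]]}}

```text
time: 27.68
tcp_pos: [439.9, 182.0, 273.5]
eef_rot: [[-0.868, 0.497, 0.003], [0.497, 0.868, 0.002], [-0.002, 0.003, -1.0]]
wrist_force: [0.0, -0.1, -0.1]
gripper_width: 46.8
finger_force: 0.0
```

>>> {"op": "servo_tool", "data": {"claw": [0,0,0,0,0,0,0,0,0,0], "slide": [[0,0,0],[0,0,0],[0,0,0],[0,0,0],[0,0,0],[0,0,0],[0,0,0],[0,0,0],[0,0,0],[0,0,0]], "dr": [[0,0,0],[0,0,0],[0,0,0],[0,0,0],[0,0,0],[0,0,0],[0,0,0],[0,0,0],[0,0,0],[0,0,0]]}}

```text
time: 28.52
tcp_pos: [439.9, 182.0, 273.4]
eef_rot: [[-0.868, 0.497, 0.003], [0.497, 0.868, 0.002], [-0.002, 0.003, -1.0]]
wrist_force: [-0.2, 1.4, -0.4]
gripper_width: 46.9
finger_force: 0.0
```

```bash
python3 -c "
from cell import finish_job
print(finish_job())"
```

```text
the job is handed in; nothing more can be done
None
```

I handed the job in at 28.5 s; no verdict came back, but the last pictures show the horn standing upright mid-pad, the bracket hanging straight over the rail, and the other horns, bracket and jar not visibly moved.

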